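# Pin a covered plate stack with its locking rod

### The arm

A 6-joint arm with a two-finger parallel gripper is mounted at the origin on a cart in front of the work surface, level with it; the furniture and walls round the work are solid. World frame = base frame: x ahead of the robot, y to its left, z up, the work surface at z = 0. Lengths are in m, angles in degrees, forces in N, time in s.
With the tool pointing down it reaches from about 0.4 to 0.825 m from the base axis. Payload 7 kg.
Tool frame: the origin (TCP) lies midway between the tips of the shut fingers; the grasp point (between the pads) lies 19 mm behind it; z points along the fingers, y is the line along which they close (so a half turn about z gives the same grasp; the last joint's range is limited). The gripper opens to 88 mm and grips with 3 to 60 N. Pads are 19 mm wide; open, the fingers measure 130 mm over their backs; the gripper's body (78 mm by 193 mm) begins 47 mm behind the grasp point.
Start: joints at [-58.608, 20.546, 0.682, 0, -70.136, -16.507], TCP at [0.173, -0.652, 0.227] pointing down, gripper open.
Joint ranges: [-176.03, 176.03], [-82.01, 121.73], [-58.28, 71.71], [-173.87, 95.51], [-174.79, -0.11], [-173.66, 173.66]. Speed limits (degrees/s): [136.94, 136.94, 172.46, 180, 180, 180].

### API

Orientations are given as a 3x3 rotation matrix whose columns are the frame's x, y, z axes.
In Python, from rig import robot gives the robot as it stands. Calls block until the motion is done:
- robot.goto(position, orientation): joint-space move of the TCP to a pose.
- robot.servo_line(position, ori=None, speed=0.15): straight line of the TCP; ori=None keeps the orientation; speed is the mean speed in m/s.
- robot.movej(angles): joint-space move.
- robot.move_gripper(opening): opening from 0.0 (shut) to 1.0 (fully open); the grip force is fixed at half the most; returns when the fingers have stopped.
- robot.dwell(seconds).
- robot.ik(position, orientation): joint angles nearest the present ones, or None.
- robot.grab_frame(name): name is "side" or "top"; returns (picture, depth): 420x560x3 uint8, red, green, blue; 420x560 float32, m along the optical axis (not along the pixel's ray), 0 where there is no reading.
- robot.camera_info(name): a dict with "vfov" (degrees; the focal length in pixels is half the picture's height over the tangent of half this angle, whatever the lens; pixels are square), "cx", "cy" (the principal point, pixels), "k1" (the pictures are not rectified: a ray, as slopes to the right and down, at radius r is drawn at 1 + k1 r^2 times it, then the intrinsics apply), "view" (4x4, takes a point from world to camera coordinates). Camera axes: x right, y down, z forward; pixel columns grow to the right and rows downward; lengths in m; the calibration is good to about 2 mm. A picture is of the moment at which its call begins. camera_info takes no time and is no camera call.
A pose or a line that the arm cannot do raises robot.Unreachable and nothing moves.
- robot.job_done(): hands the job in; it is judged then, once.
Readings, each from a call of its own:
- robot.read_t(): time.
- robot.read_qpos(): joint angles.
- robot.read_qvel(): joint speeds.
- robot.read_effort(): joint torques, N m.
- robot.read_position(): TCP position.
- robot.read_tcp_rot(): TCP orientation.
- robot.read_force(): force on the tool from outside, world axes, zero at the start.
- robot.read_ft_torque(): the same for the moment, N m.
- robot.read_grip_width(): opening from 0.0 (shut) to 1.0 (fully open).
- robot.read_finger_force(): force on a finger pad.
Only numpy, scipy, OpenCV 4.12 (cv2) and the standard library are available. Lean on these libraries where they do the work, as an engineer would, in place of code of your own. Each camera call takes 0.05 s, during which the arm holds its last target. There are 200 camera calls.

### The job

Lock the plate stack together: take the locking rod out of its stand, pass it down through the cover plate and the loose spacer plate hidden underneath, and on into the blind bore of the base until it stands upright on the bottom of the bore, then let go of it. The plates have slipped out of line, so shift them with the rod until the holes line up, feeling gently for the hidden hole; keep the cover lying flat on the base, never force the rod, and leave the things standing around alone.

Things in the scene. Friction and masses are not known exactly. Their poses are not given: they have to be found in the camera images.
- base: Fixed bare-aluminium block, 140 x 140 mm, 58 mm high, with two small ears low on its +y and -y sides. Its top is a rim 20 mm wide round a square pocket, 100 x 100 mm and 14 mm deep (floor 44 mm above the underside). A loose spacer plate lies in the pocket, mostly hidden by the cover. Origin: centre of the underside, z up, x and y along the sides.
- pocket (a point): Centre of the pocket at the height of the spacer's top, 56 mm above the base's underside and 2 mm below the cover. The spacer (untracked): loose steel plate 82 x 82 x 12 mm, 0.4 kg, 20 mm through hole in its centre, square to the pocket, free to slide 9 mm off centre along each side. At the start its hole is 5 to 11 mm off the bore in an unknown direction.
- bore (a point): Centre of the mouth of the blind bore, in the centre of the pocket floor of the base, 44 mm above the base's underside. The bore has 20 mm diameter and is 32 mm deep, straight down; its bottom is 12 mm above the base's underside. Axes as the base.
- cover: Loose bare-aluminium cover plate, 130 x 130 x 10 mm, about 0.35 kg, with one through hole of 20 mm diameter in its centre. It lies on the rim of the base, underside 58 mm above the base's underside, and slides freely on it; at the start it is up to 25 mm off centre along each side and a little turned. How it is turned does not matter. Origin: centre of its underside, z up.
- cover_hole (a point): Centre of the upper mouth of the hole in the cover, 10 mm above the cover's underside.
- rod: Locking rod, 118 mm long, 0.14 kg: round steel shank of 16 mm diameter from 0 to 68 mm, narrowing over its lowest 5 mm to a flat 10 mm wide; above it a square black head, 24 x 24 x 50 mm, to hold it by. Origin: centre of the flat lower tip; z up the rod to the head; x and y normal to the head's flats. At the start it stands in the stand, its flats square to the stand's sides.
- rod_tip (a point): The rod's lower tip, its origin. It can be stopped by the cover's top (68 mm above the base's underside), the spacer's top (56 mm), the pocket floor (44 mm) and the bottom of the bore (12 mm: home). Home, the head's underside is 12 mm above the cover's top.
- stand: Fixed black block, 70 x 70 mm, 50 mm high, with one upright socket of 17.5 mm diameter and 40 mm deep in its centre, in which the locking rod stands. Origin: centre of the underside, z up.
- sample_box: Blue cryo box, 68 x 68 x 50 mm, a bystander. Origin: centre of the underside.
- tube: Standing white screw-cap tube, 34 mm across, 117 mm high, a bystander. Origin: centre of the underside.
- case: Flat white flow cell case, 55 x 85 x 18 mm, a bystander. Origin: centre of the underside.
- bottle: Small amber reagent bottle, 36 mm across, 75 mm high, a bystander. Origin: centre of the underside.

How it is judged:
By the outcome, as a careful person would: the job done as asked, in the order asked, and still so for the second after the job is handed in, with the robot touching nothing.
It also fails if it takes over 58 s, if anything falls off the work surface, if the arm or the gripper's body presses on something with over 40 N, if the wrist force passes 120 N, or if a joint passes its speed limit or range.

## Working session

There is one attempt and no reset: what is moved stays moved. The work goes in short steps, each a Python script; the robot and the scene stay as the last script left them, time stands still between calls to the robot, and variables do not carry over. Pictures are saved under pics/ and viewed, at most 10 in all, crops included, and the job is handed in when it is done.

```bash
ls; mkdir -p pics; python3 - <<'E'
from rig import robot
import cv2,numpy as np
for n in("side","top"):
    p,d=robot.grab_frame(n); cv2.imwrite(f"pics/{n}0.png",p[:,:,::-1]); np.savez(f"pics/{n}0.npz",p=p,d=d)
    c=robot.camera_info(n); print(n,c)
print(robot.read_tcp_rot(),robot.read_t(),robot.read_force())
E
```

```text
pics
side {'vfov': 55.28351469586335, 'cx': 287.418246148583, 'cy': 209.70581779890787, 'k1': -0.11454420144294993, 'view': array([[ 0.99827439,  0.05758976, -0.01147429, -0.55788377],
       [ 0.02342804, -0.56977735, -0.82146509,  0.05563478],
       [-0.05384577,  0.81977874, -0.57014335,  1.15430091],
       [ 0.        ,  0.        ,  0.        ,  1.        ]])}
top {'vfov': 45.597352423939256, 'cx': 279.69212968789486, 'cy': 211.3151153954278, 'k1': -0.1337715555516789, 'view': array([[-1.21844701e-02, -9.99908665e-01,  5.84812457e-03,
         5.80324653e-04],
       [-9.81509740e-01,  1.08425613e-02, -1.91104863e-01,
         5.67373135e-01],
       [ 1.91024000e-01, -8.06850272e-03, -9.81552205e-01,
         1.26163860e+00],
       [ 0.00000000e+00,  0.00000000e+00,  0.00000000e+00,
         1.00000000e+00]])}
[[-9.66469780e-01 -2.56779885e-01 -5.05149928e-04]
 [-2.56780348e-01  9.66468800e-01  1.38294431e-03]
 [ 1.33099364e-04  1.46628645e-03 -9.99998916e-01]] 0.1 [ 0.01655364 -0.98890596 -0.55246151]
```

View pics/top0.png

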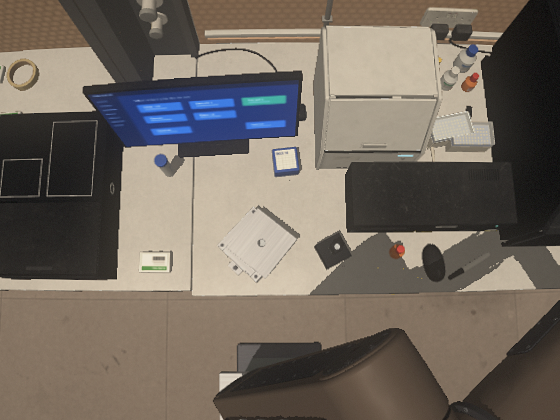

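View pics/side0.png

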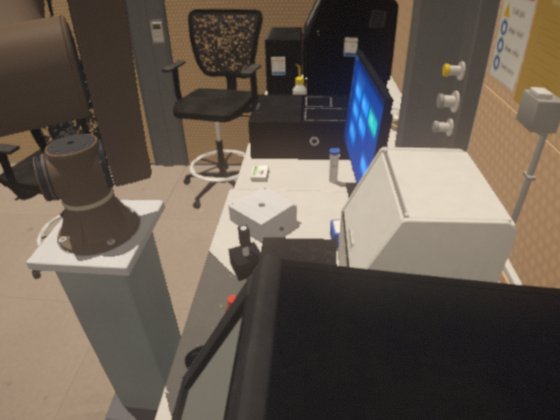

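The top view shows the stack with the cover hole at about (262,243), the stand at (333,249) with the rod head at (337,246), and the box, tube, case and bottle at (286,162), (162,160), (155,262) and (397,251). In the side view the stack is at (262,213) and the rod at (244,240). A dark cabinet stands beyond the stand.

```bash
cat > h.py <<'E'
from rig import robot
import cv2,numpy as np
def cam(n):
    c=robot.camera_info(n); f=210/np.tan(np.radians(c["vfov"]/2))
    return c,np.array([[f,0,c["cx"]],[0,f,c["cy"]],[0,0,1]]),c["view"]
def rays(n,uv):
    # k1 model: distorted = r(1+k1 r^2) -> same as OpenCV's
    c,K,V=cam(n)
    s=cv2.undistortPoints(np.asarray(uv,float).reshape(-1,1,2),K,np.array([c["k1"],0,0,0,0]),None,None)[:,0]
    return np.c_[s,np.ones(len(s))]
def cloud(n,d):
    v,u=np.indices(d.shape); c,K,V=cam(n)
    P=rays(n,np.c_[u.ravel(),v.ravel()])*d.reshape(-1,1)
    W=(P-V[:3,3])@V[:3,:3]; W[d.ravel()==0]=np.nan
    return W.reshape(*d.shape,3)
def at_z(n,uv,z):
    c,K,V=cam(n); R=rays(n,uv)@V[:3,:3]; o=-V[:3,:3].T@V[:3,3]
    return o+R*((z-o[2])/R[:,2])[:,None]
def proj(n,X):
    c,K,V=cam(n)
    return cv2.projectPoints(np.asarray(X,float).reshape(-1,1,3),cv2.Rodrigues(V[:3,:3])[0],V[:3,3],K,np.array([c["k1"],0,0,0,0]))[0][:,0]
E
python3 - <<'E'
from h import *
z=np.load("pics/top0.npz");p,d=z["p"],z["d"];W=cloud("top",d)
np.set_printoptions(precision=4,suppress=True)
def rect(name,lo,hi,r):
    a=W[r[1]:r[3],r[0]:r[2]]; m=(a[...,2]>lo)&(a[...,2]<hi)
    q=a[m]; 
    n,lab,st,ce=cv2.connectedComponentsWithStats(m.astype(np.uint8))
    k=1+np.argmax(st[1:,4]); q=a[lab==k]
    b=cv2.minAreaRect((q[:,:2]*1000).astype(np.float32)); print(name,len(q),"zmed",np.median(q[:,2]),b)
rect("cover",.0635,.075,(210,195,310,300))
rect("base+cover",.053,.075,(210,195,310,300))
rect("rodhead",.11,.14,(305,225,365,275))
rect("stand",.04,.06,(305,225,365,275))
rect("box",.03,.06,(265,140,310,180))
rect("bottle",.05,.1,(385,235,410,265))
rect("cabinet",.05,.5,(345,160,520,235))
print("table",W[285,270],W[250,180], "cab",W[195,430],W[225,400],"cab edge",W[160:235:8,360])
g=p[195:300,205:365,::-1]
cv2.imwrite("pics/c1.png",cv2.resize(g,None,fx=5,fy=5,interpolation=cv2.INTER_CUBIC))
E
```

```text
cover 2427 zmed 0.06870976119061077 ((483.538818359375, 44.34715270996094), (132.92755126953125, 130.6467742919922), 50.686187744140625)
base+cover 3162 zmed 0.06776374623279505 ((482.1031494140625, 55.680084228515625), (152.3619842529297, 150.98599243164062), 48.450862884521484)
rodhead 107 zmed 0.1288298244285975 ((463.1985778808594, -143.97642517089844), (23.805511474609375, 24.978788375854492), 25.31939125061035)
stand 613 zmed 0.05066266843168903 ((463.4772644042969, -144.287109375), (70.57563781738281, 71.46832275390625), 27.418773651123047)
box 646 zmed 0.050852233730210195 ((711.0765991210938, -22.27796173095703), (71.26115417480469, 68.0390625), 6.055521488189697)
bottle 61 zmed 0.07431909246998702 ((459.6702880859375, -315.3141784667969), (20.5810489654541, 19.444908142089844), 86.29060363769531)
cabinet 11994 zmed 0.13875714879698983 ((590.6607666015625, -399.6796875), (220.11073303222656, 437.2859802246094), 1.6108773946762085)
table [0.3772 0.0219 0.0022] [ 0.4741  0.2663 -0.0023] cab [ 0.5885 -0.3837  0.1395] [ 0.5146 -0.3046  0.1303] cab edge [[ 0.6942 -0.2178  0.0948]
 [ 0.6602 -0.2092  0.1378]
 [ 0.6394 -0.2082  0.1377]
 [ 0.6182 -0.207   0.1396]
 [ 0.5974 -0.2058  0.1407]
 [ 0.5772 -0.2051  0.1397]
 [ 0.5577 -0.2049  0.136 ]
 [ 0.5371 -0.2036  0.1382]
 [ 0.5154 -0.2011  0.148 ]
 [ 0.5143 -0.2214  0.0241]]
```

View pics/c1.png

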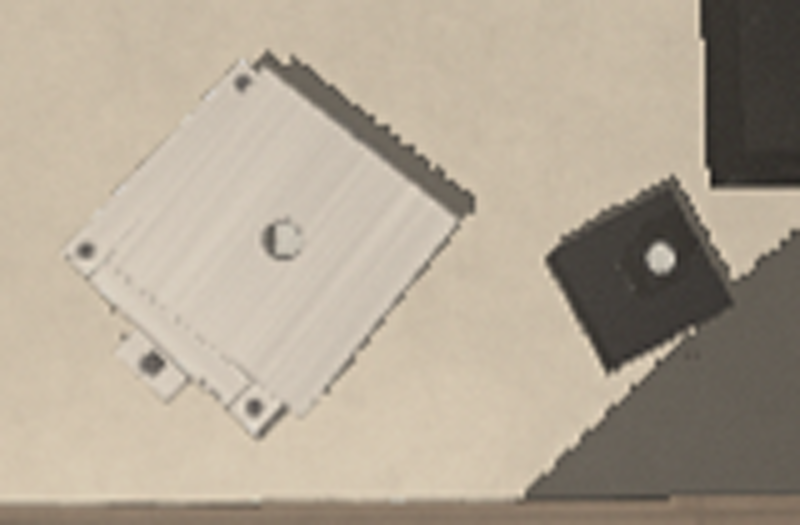

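The crop shows the base's rim screws at crop pixels (242,82), (86,250) and (255,407), and the cover hole at about (284,240). The rod head is at the right, at (660,258).

```bash
cat >> h.py <<'E'
def ori(deg):
    c,s=np.cos(np.radians(deg)),np.sin(np.radians(deg))
    return np.array([[-s,c,0],[c,s,0],[0,0,-1.]])
E
python3 - <<'E'
from h import *
np.set_printoptions(precision=4,suppress=True)
z=np.load("pics/top0.npz");p,d=z["p"],z["d"];W=cloud("top",d)
f=lambda a:(np.array(a)+.5)/5-.5+np.array([205,195])
s=at_z("top",f([(242,82),(86,250),(255,407)]),.058); print("screws",s[:,:2],np.linalg.norm(np.diff(s,axis=0),axis=1)); c=(s[0]+s[2])/2
v1=s[0]-s[1]; v2=s[2]-s[1]; print("base centre",c,"yaw",np.degrees(np.arctan2(v1[1],v1[0]))%90,np.degrees(np.arctan2(v2[1],v2[0]))%90)
print("hole",at_z("top",f([(284,240)]),.068))
g=p[:,:,:].astype(int).sum(2)//3
print(g[236:251,253:271]);print(((W[236:251,253:271,2])*1000).astype(int))
# where ideal hole rims would be drawn
print("rim px of bore-centred cover hole",proj("top",[[c[0],c[1],.068]]))
R=ori(27.4)
for P in([.463,-.144,.16],[.463,-.144,.089],[c[0],c[1],.2]):print(robot.ik(P,R))
E
```

```text
screws [[0.5683 0.0642]
 [0.4802 0.1455]
 [0.3981 0.058 ]] [0.1199 0.1201]
base centre [0.4832 0.0611 0.058 ] yaw 47.26650956055131 46.82494146268394
hole [[0.4831 0.0422 0.068 ]]
[[198 198 196 194 195 194 191 191 191 193 192 192 191 191 190 190 193 195]
 [198 194 195 195 196 192 192 194 193 192 192 192 191 191 189 192 196 192]
 [197 194 197 194 194 194 192 184 187 167 188 194 192 191 193 196 197 190]
 [194 198 195 195 195 188 171 151 153 151 178 187 192 191 194 196 191 193]
 [196 198 193 193 192 139  95 176 193 193 182 164 183 195 195 193 191 194]
 [198 196 193 195 162 108  94 178 193 194 196 156 177 197 194 191 196 195]
 [198 193 192 196 153 105  96 174 195 195 190 188 188 194 193 196 197 194]
 [194 193 191 198 149 102  95 168 193 192 189 190 182 188 194 197 194 193]
 [194 193 193 197 174 117 103 179 193 191 190 182 183 194 196 195 194 194]
 [194 192 195 197 199 145 103 169 177 177 182 151 186 198 196 193 192 197]
 [193 195 194 195 197 188 156 121 116 115 146 188 197 198 193 193 195 193]
 [194 197 194 196 195 197 198 187 188 187 194 198 196 195 192 195 193 192]
 [196 194 195 195 19
[... 546 characters left out ...]
]
 [70 68 69 71 67 43 44 56 58 56 60 62 65 67 68 69 67 63]
 [73 73 66 70 64 42 44 56 55 57 58 56 68 69 67 71 70 70]
 [67 70 70 69 65  9 42 59 56 54 53 53 67 69 69 71 69 71]
 [72 66 67 70 65  8 59 55 52 58 56 66 65 67 72 71 68 62]
 [70 70 67 72 69 65 58 55 54 57 65 71 66 67 66 67 69 66]
 [72 71 63 71 63 66 72 71 69 69 72 68 65 67 70 64 67 64]
 [64 72 67 67 65 70 67 72 67 70 67 68 69 67 66 68 68 65]
 [67 67 70 70 72 66 66 69 67 69 67 66 71 66 68 67 67 70]
 [68 67 73 70 68 69 65 70 69 65 65 69 70 70 70 76 71 68]]
rim px of bore-centred cover hole [[254.0991 242.6486]]
[   6.0247    5.8194  -28.1831    0.      -55.9975 -158.6247]
[   6.0247   10.7797  -33.3405    0.      -45.8797 -158.6247]
None
```

```bash
python3 - <<'E'
from h import *
np.set_printoptions(precision=4,suppress=True)
print("spacer edge",at_z("top",[(259.6,242.7),(259.6,242.0),(259.6,243.5)],.056))
R=ori(207.4)
for P in([.463,-.144,.18],[.463,-.144,.089],[.483,.061,.2],[.483,.042,.16]):
    q=robot.ik(P,R);print(q)
robot.goto([.4633,-.1441,.17],R); print(robot.read_t())
robot.servo_line([.4633,-.1441,.091],speed=.1); print(robot.read_t(),robot.read_position(),robot.read_force())
robot.move_gripper(0.2); 
print(robot.read_t(),robot.read_force(),robot.read_grip_width(),robot.read_finger_force())
E
```

```text
spacer edge [[0.4845 0.0473 0.056 ]
 [0.4863 0.0473 0.056 ]
 [0.4824 0.0473 0.056 ]]
[  6.0247   4.6632 -26.5672   0.     -58.7696  21.3753]
[  6.0247  10.7797 -33.3405   0.     -45.8797  21.3753]
[ 30.3999   3.8072 -24.6676   0.     -61.5252  -2.9999]
[ 28.2737   5.8142 -28.1891   0.     -55.9967  -0.8737]
2.2083
3.15 [ 0.4638 -0.1442  0.0915] [-1.0545 -0.6606  0.2274]
4.1667 [ 1.7535  1.7503 -1.727 ] 0.27100269695963297 29.92172598838806
```

```bash
cat >> h.py <<'E'
L=.0815
def here(): return np.array(robot.read_position())
def move(xy,tip,speed=.05): robot.servo_line([xy[0],xy[1],tip+L],ori(207.4),speed=speed)
def F(b): return np.array(robot.read_force())-b
def down(xy,z0,z1,b,step=.001,fmax=5,speed=.03,lat=8):
    """guarded descent of the tip; returns (tip z target, force)"""
    z=z0
    while z>z1+1e-6:
        z=max(z-step,z1); move(xy,z,speed); f=F(b)
        if f[2]>fmax or np.hypot(*f[:2])>lat: break
    return z,f
E
python3 - <<'E'
from h import *
np.set_printoptions(precision=4,suppress=True)
R=ori(207.4)
robot.servo_line([.4636,-.1442,.178],R,speed=.15); print(robot.read_t(),robot.read_force(),robot.read_grip_width())
robot.goto([.4835,.0425,.168],R); robot.dwell(.2)
b=np.array(robot.read_force()); np.save("b.npy",b); print(robot.read_t(),b,here())
move((.4835,.0425),.075); print(F(b),robot.read_t())
print(down((.4835,.0425),.075,.0585,b,step=.002,speed=.04),robot.read_t(),here())
E
```

```text
4.9 [ 0.0264  0.4564 -1.9765] 0.27270368249202287
5.875 [ 0.5184  0.3942 -0.9126] [0.4834 0.0416 0.1678]
[1.0084 0.1959 0.0264] 6.2583
(0.0585, array([-0.7384, -0.3221, -0.8478])) 8.5083 [0.4835 0.0425 0.14  ]
```

```bash
python3 - <<'E'
from h import *
np.set_printoptions(precision=4,suppress=True)
b=np.load("b.npy")
move((.484,.050),.058,.03); print(F(b),here())
s=(.4845,.0573)
move(s,.058,.03); print(F(b),here(),robot.read_t())
print(down(s,.058,.046,b,step=.001,fmax=4),here(),robot.read_t())
E
```

```text
[-1.3118 -3.0471  1.7055] [0.484  0.05   0.1396]
[-0.1165 -0.8576 -0.1101] [0.4845 0.0576 0.1394] 9.3
(0.046, array([ 4.5906, -1.1962,  2.7574])) [0.4847 0.0574 0.1275] 12.3
```

```bash
python3 - <<'E'
from h import *
np.set_printoptions(precision=4,suppress=True)
b=np.load("b.npy")
for p in((.4832,.0611),(.4817,.0624),(.4832,.0611)):
    move(p,.046,.02); print(F(b),here(),robot.read_t())
print(down((.4832,.0611),.046,.030,b,step=.0015,fmax=5,lat=6),here(),robot.read_t())
E
```

```text
[ 4.3311 -3.5321  3.2485] [0.483  0.0607 0.1275] 12.65
[ 4.4964 -2.5699  2.5543] [0.4816 0.0621 0.1275] 12.9
[ 0.7275 -0.1903 -0.0635] [0.4821 0.0608 0.1268] 13.15
(0.039999999999999994, array([-4.1805,  2.2987,  8.6144])) [0.4835 0.0615 0.1221] 14.15
```

```bash
python3 - <<'E'
from h import *
np.set_printoptions(precision=4,suppress=True)
b=np.load("b.npy")
p=np.array([.4835,.0615]); z=.0405; t=np.array([.4817,.0625])
move((.4832,.0611),.0425,.03); print(F(b))
move(t,.0425,.02); print(F(b),here())
z=.0425; p=t
while z>.0145:
    z-=.0015; move(p,z,.03); f=F(b); print(round(z,4),p,f)
    h=np.hypot(*f[:2])
    if f[2]>12 or h>15: break
    if h>2.5: p=p+f[:2]/h*.0004
print(here(),robot.read_t())
E
```

```text
[-0.334  -0.3237  3.4149]
[ 1.3894 -1.9077  1.0605] [0.4819 0.0623 0.124 ]
0.041 [0.4817 0.0625] [ 2.8735 -2.9995  0.4767]
0.0395 [0.482  0.0622] [-0.2023 -2.1472  4.2673]
0.038 [0.482  0.0622] [-1.4039 -0.7286  9.7016]
0.0365 [0.482  0.0622] [-4.816   0.7031 17.9125]
[0.4826 0.0629 0.1195] 15.65
```

```bash
python3 - <<'E'
from h import *
np.set_printoptions(precision=4,suppress=True)
b=np.load("b.npy")
move((.482,.0622),.041,.03); print(F(b),here(),robot.read_tcp_rot())
p,d=robot.grab_frame("side"); np.savez("pics/s1.npz",p=p,d=d)
p2,d2=robot.grab_frame("top"); np.savez("pics/t1.npz",p=p2,d=d2)
g=lambda im:cv2.resize(im[:,:,::-1],None,fx=5,fy=5,interpolation=cv2.INTER_CUBIC)
a=g(p[160:270,205:285]); c=g(p2[190:300,210:290]); cv2.imwrite("pics/b1.png",np.hstack([a,c])[:,:800])
print(proj("side",[[.482,.0622,.041],[.482,.0622,.068],[.482,.0622,.109],[.482,.0622,.159]]))
E
```

```text
[ 0.024  -0.7995  0.3235] [0.4818 0.0623 0.1222] [[ 0.46   -0.8879 -0.0004]
 [-0.8879 -0.46    0.0002]
 [-0.0003  0.0003 -1.    ]]
[[261.8983 208.9454]
 [261.4468 201.1419]
 [260.7422 188.8866]
 [259.8512 173.2505]]
```

View pics/b1.png

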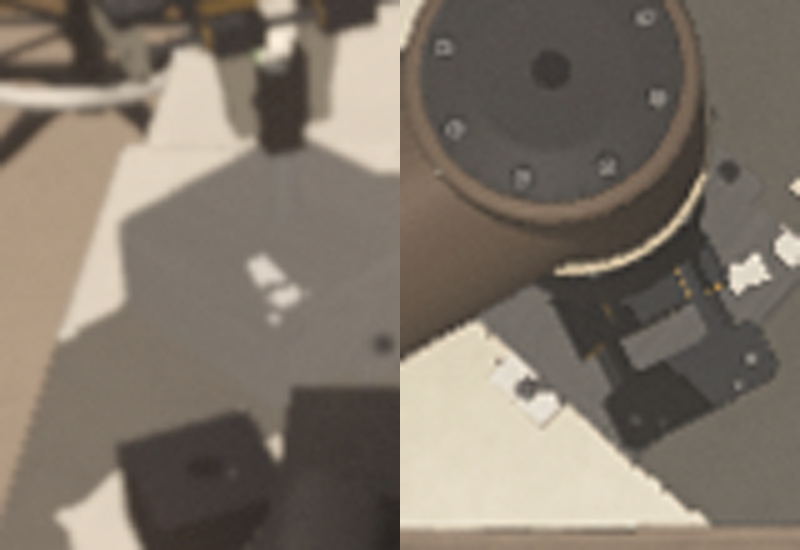

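The left half (side view) shows the rod upright in the fingers, with its head's underside just above the cover at about crop (280,150). That matches the predicted height, so the tip is at the bore mouth and only off-centre. I'll feel for the bore wall sideways.

```bash
python3 - <<'E'
from h import *
np.set_printoptions(precision=4,suppress=True)
b=np.load("b.npy"); c=np.array([.482,.0622]); z=.0405
t=np.radians(47)
for a in (0,90,180,270):
    e=np.array([np.cos(t+np.radians(a)),np.sin(t+np.radians(a))]); out=[]
    for k in range(1,6):
        move(c+e*k*.001,z,.02); f=F(b); h=here(); out.append((k,np.round([(h[:2]-c)@e*1e3,f[:2]@e,f[:2]@[-e[1],e[0]],f[2]],1).tolist()))
        if -f[:2]@e>9 or f[2]>8: break
    move(c,z,.04); print(a,out)
print(robot.read_t())
E
```

```text
0 [(1, [0.7, -0.2, 0.2, -0.6]), (2, [1.3, -3.0, -0.2, -0.7]), (3, [2.2, -3.7, -0.6, -1.7]), (4, [3.5, -4.7, -0.3, -1.1]), (5, [4.7, -5.4, 0.3, -1.7])]
90 [(1, [0.6, -0.6, 0.6, 1.4]), (2, [1.4, -3.2, -2.8, 0.9]), (3, [2.4, -5.2, -1.4, 2.1]), (4, [3.3, -5.6, -1.1, 1.5]), (5, [4.3, -5.8, -0.6, 2.4])]
180 [(1, [0.6, -3.6, -1.9, -2.5]), (2, [1.2, -5.6, -2.3, -2.2]), (3, [1.7, -5.7, -2.0, -2.4]), (4, [2.2, -6.6, -2.4, -1.9]), (5, [2.7, -7.9, -1.7, -1.7])]
270 [(1, [0.6, -3.4, -0.7, 0.2]), (2, [1.6, -5.0, -0.7, 1.3]), (3, [2.5, -5.3, -0.6, 1.8]), (4, [3.4, -6.0, -1.1, 2.8]), (5, [4.4, -6.9, -1.1, 4.6])]
22.15
```

```bash
python3 - <<'E'
from h import *
np.set_printoptions(precision=4,suppress=True)
z=np.load("pics/top0.npz");W=cloud("top",z["d"])
print("bore px @.044",at_z("top",[(258,244),(258,245),(258,246)],.044)[:,:2],"raw",W[244:246,258])
print("floor px",at_z("top",[(258,243),(258,241),(259,244),(259,240)],.044)[:,:2])
# independent base fit: rim+cover mask corners / edges using side camera depth
s=np.load("pics/side0.npz");S=cloud("side",s["d"])
for n,Q in(("top",W),("side",S)):
    m=(abs(Q[...,0]-.483)<.12)&(abs(Q[...,1]-.06)<.12)
    r=Q[m]; c=np.array([.4832,.0611]); t=np.radians(47); e=np.array([[np.cos(t),np.sin(t)],[-np.sin(t),np.cos(t)]])
    q=(r[:,:2]-c)@e.T
    up=(r[:,2]>.03)
    for ax in(0,1):
        o=up&(abs(q[:,1-ax])<.05); print(n,"extent ax",ax,np.percentile(q[o,ax],[.5,1.5,98.5,99.5]).round(4))
    for lo,hi in((.052,.062),(.064,.073)):
        o=(r[:,2]>lo)&(r[:,2]<hi); print(n,lo,o.sum(),np.percentile(q[o],[1,99],axis=0).round(4).tolist(),np.median(r[o,2]))
E
```

```text
bore px @.044 [[0.4827 0.0519]
 [0.48   0.0519]
 [0.4774 0.0519]] raw [[0.4871 0.0531 0.0095]
 [0.4845 0.0532 0.0086]]
floor px [[0.4853 0.0519]
 [0.4906 0.0519]
 [0.4826 0.0493]
 [0.4932 0.0492]]
top extent ax 0 [-0.0797 -0.0775  0.0675  0.0685]
top extent ax 1 [-0.0762 -0.074   0.0693  0.0708]
top 0.052 635 [[-0.074, -0.0641], [0.0692, 0.0711]] 0.058163845129016595
top 0.064 2295 [[-0.0777, -0.0764], [0.0519, 0.0538]] 0.06861618070472934
side extent ax 0 [-0.0804 -0.0792  0.0678  0.0703]
side extent ax 1 [-0.0788 -0.0776  0.0664  0.0694]
side 0.052 172 [[-0.08, -0.08], [0.0716, 0.0715]] 0.0593315931414008
side 0.064 1272 [[-0.0788, -0.0796], [0.0525, 0.0521]] 0.06916728309550826
```

```bash
python3 - <<'E'
from h import *
np.set_printoptions(precision=4,suppress=True)
b=np.load("b.npy"); c=np.array([.482,.0622]); t=np.radians(47)
E=np.array([[np.cos(t),np.sin(t)],[-np.sin(t),np.cos(t)]])
for k in((2,0),(2,-2),(2,2),(0,-2.5),(-1.5,-1),(0,2.5),(4,0),(-2.5,-3)):
    p=c+np.array(k)@E*1e-3
    move(p,.043,.03); f0=F(b); move(p,.038,.02); f=F(b); h=here()
    print(k,p,f0.round(1),f.round(1),(h-[*p,.038+L]).round(4))
    if f[2]<4: break
    move(p,.043,.05)
print(robot.read_t())
E
```

```text
(2, 0) [0.4834 0.0637] [-1.9 -3.4  1.2] [-0.6 -4.4 -1.2] [-0.0002 -0.0002 -0.0004]
22.8083
```

```bash
python3 - <<'E'
from h import *
np.set_printoptions(precision=4,suppress=True)
b=np.load("b.npy"); p=np.array([.4834,.0637]); z=.038
while z>.0135:
    z-=.002; move(p,z,.03); f=F(b); h=np.hypot(*f[:2]); print(round(z,4),p,f.round(1),round(here()[2]-L,4))
    if f[2]>7 or h>15: break
    if h>2.5: p=p+f[:2]/h*.0004
print(here(),robot.read_t())
E
```

```text
0.036 [0.4834 0.0637] [-1.3 -5.  -1.3] 0.0358
0.034 [0.4833 0.0633] [-0.8 -2.8 -1.8] 0.0339
0.032 [0.4832 0.0629] [-0.3 -1.  -0.7] 0.0319
0.03 [0.4832 0.0629] [-0.4  0.  -0.3] 0.0299
0.028 [0.4832 0.0629] [-0.9  0.1 -1.1] 0.0279
0.026 [0.4832 0.0629] [-1.   0.4 -1. ] 0.0259
0.024 [0.4832 0.0629] [-0.  -0.5 -0.7] 0.0239
0.022 [0.4832 0.0629] [-0.9 -0.5 -0.4] 0.0219
0.02 [0.4832 0.0629] [-0.7  0.4 -0.5] 0.0198
0.018 [0.4832 0.0629] [ 0.1 -0.3 -0.4] 0.0178
0.016 [0.4832 0.0629] [-1.1 -0.7 -0.1] 0.0158
0.014 [0.4832 0.0629] [-0.5 -0.1 -0.2] 0.0138
0.012 [0.4832 0.0629] [-0.5 -0.5 -0.1] 0.0119
[0.4831 0.0629 0.0934] 26.0583
```

```bash
python3 - <<'E'
from h import *
b=np.load("b.npy"); p=(.4832,.0629)
print(down(p,.012,.006,b,step=.0005,fmax=2.5),here()-[0,0,L],robot.read_t())
E
```

```text
(0.011, array([-2.46002569, -0.39280375,  6.32043102])) [0.48330075 0.06289078 0.01143175] 26.5583
```

```bash
python3 - <<'E'
from h import *
p=(.4832,.0629)
move(p,.0115,.03); robot.move_gripper(.7); print(robot.read_t(),robot.read_force())
robot.servo_line([*p,.2],speed=.12); 
robot.goto([.45,-.10,.24],ori(207.4)); print(robot.read_t(),robot.read_force())
q,d=robot.grab_frame("side"); q2,d2=robot.grab_frame("top")
g=lambda im:cv2.resize(im[:,:,::-1],None,fx=5,fy=5,interpolation=cv2.INTER_CUBIC)
cv2.imwrite("pics/e1.png",np.hstack([g(q[160:270,225:305]),g(q2[190:300,215:295])]))
W=cloud("top",d2);S=cloud("side",d)
for n,Q in(("top",W),("side",S)):
    m=(abs(Q[...,0]-.483)<.03)&(abs(Q[...,1]-.063)<.03)&(Q[...,2]>.11); print(n,m.sum(),np.median(Q[m],axis=0),np.percentile(Q[m][:,2],95) if m.sum() else 0)
m=(abs(W[...,0]-.483)<.1)&(abs(W[...,1]-.063)<.1)&(W[...,2]>.063)&(W[...,2]<.08)
r=W[m];A=np.c_[r[:,:2]-[.483,.063],np.ones(len(r))];print("cover plane",np.linalg.lstsq(A,r[:,2],rcond=None)[0])
E
```

```text
27.6333 [-0.34146282 -0.26391709 -0.77876182]
29.3917 [-0.1190257  -0.04735946  0.08251229]
top 170 [0.45760026 0.0501845  0.64432361] 0.655585653355256
side 103 [0.48430196 0.05497584 0.12614311] 0.13222774817083496
cover plane [ 0.02057222 -0.01847227  0.07011207]
```

View pics/e1.png

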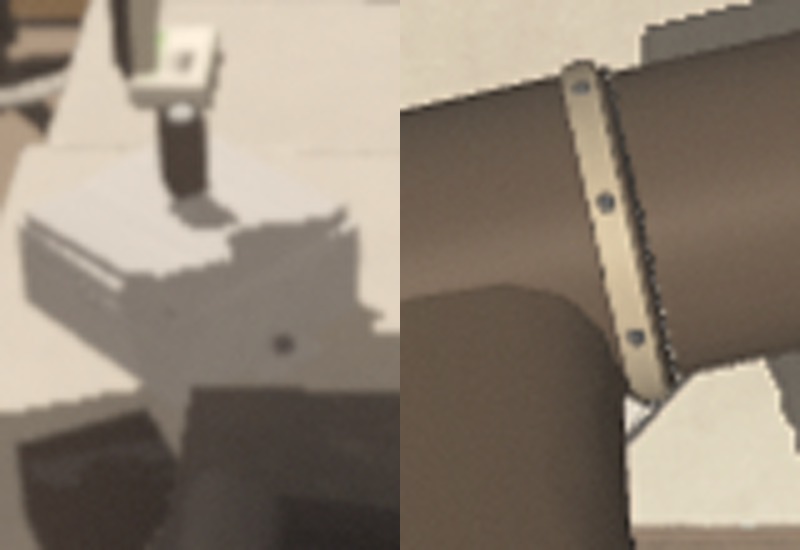

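The side view shows the rod standing upright at about crop (182,150), with its head's underside just above the flat cover, and the gripper clear of it. The top view is blocked by the arm.

```bash
python3 -c "
from h import *
print(robot.job_done(),robot.read_t())"
```

```text
the job is handed in; nothing more can be done
the job is handed in; nothing more can be done
```

I handed the job in after about 30 s of the 58 s: the rod is released and stands upright on the bottom of the bore, through the cover and the spacer, with the cover flat and the gripper clear. The verdict wasn't shown to me, and one off-centre try at the bore mouth reached about 18 N before I backed off and re-centred.

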